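# Lower a ratchet press head onto a connector shell

## Robot

A 7-joint arm with a two-finger parallel gripper is mounted at the origin on the work surface. World frame = base frame: x ahead of the robot, y to its left, z up, the work surface at z = 0. Lengths are in m, angles in rad, forces in N, time in s.
With the tool pointing down it reaches from about 0.4 to 0.75 m from the base axis. Payload 19.5 kg.
Tool frame: the origin (TCP) lies midway between the tips of the shut fingers; the grasp point (between the pads) lies 19 mm behind it; z points along the fingers, y is the line along which they close (so a half turn about z gives the same grasp; the last joint's range is limited). The gripper opens to 85 mm and grips with 20 to 120 N. Pads are 22 mm wide; open, the fingers measure 114 mm over their backs; the gripper's body (76 mm by 85 mm) begins 54 mm behind the grasp point. The pads swing forward as they close: fully open they stand 13 mm farther back than shut.
Start: joints at [-1.36, 0.707, -0.028, 1.485, 0.022, 0.951, -0.075], TCP at [0.144, 0.557, 0.231] pointing down, gripper open.
Joint ranges: [-2.71, 2.71], [-0.32, 2.16], [-1.57, 1.52], [0, 2.45], [-1.46, 4.6], [0, 2.02], [-2.83, 2.83]. Speed limits (rad/s): [1.89, 1.89, 2.57, 2.57, 3.01, 3.01, 3.01].

## Interface

Orientations are given as a unit quaternion [w, x, y, z].
In Python, from plant import observe, read_camera, hand_in gives the robot as it stands.
- The arm moves only by the tool move_arm, never from a script. Its argument "steps" is a list of rows, each a list of 4 numbers: the shift along the tool's x, y, z in m, then the turn about the tool's z in rad. In form: [[dx, dy, dz, twist], ...]. A call has 1 to 12 rows; each row shifts and turns the commanded pose from where the row before left it, along the tool's axes as they then stand; what a row does not reach is not made up. A row lasts 1/8 s, in which the tool goes at most 62.5 mm and 10.7 degrees, less where a joint would pass 70% of its speed; a pose out of reach is approached as far as the arm can. A call with a gripper value outside its range is refused whole. "fingers" is the gripper command: -1 is shut, 1 is fully open, values between are in proportion, set as the call begins (left out, the last holds). The fingers move at their own pace and stop on an object; "grip_force" is the grip in N (left out, the last holds). Time passes only in rows, so rows that do not move let the fingers close. It gives the time, the measured TCP pose, the force, the opening and the grip force at its end, in the units of the state.
- observe(): the state, without advancing time (a new reading comes with each control period).
- read_camera(name): name is "side" or "top"; returns a dict with "image" (400x640x3 uint8, blue, green, red), "z_map" (400x640 float32, m along the optical axis (not along the pixel's ray), 0 where there is no reading), "fx", "fy", "cx", "cy" (pixels), "eye" and "orientation" of the camera in the world. Camera axes: x right, y down, z forward; pixel columns grow to the right and rows downward; lengths in m; the calibration is good to about 2 mm. A picture is of the moment at which its call begins.
- hand_in(): hands the job in; it is judged then, once.
The state is a dict: "t": time; "joint_pos": joint angles; "dq": joint speeds; "joint_torque": joint torques, N m; "tool_pos": TCP position; "tool_rot": TCP orientation; "contact_force": force on the tool from outside, world axes, zero at the start; "wrist_torque": the same for the moment, N m; "opening": finger opening in m; "grip_force": force on a finger pad.
Only numpy, scipy, OpenCV 4.12 (cv2) and the standard library are available. Lean on these libraries where they do the work, as an engineer would, in place of code of your own. Each camera call takes 0.05 s, during which the arm holds its last target. There are 200 camera calls.

## Task

The head of the small bench press is held up by its ratchet. Throw the pawl's ball weight over to the far side, ease the crank up a little so that the pawl swings out, then keep hold of the crank handle and let it turn back slowly until the head rests gently on the white connector shell, and only then let go, with the pawl still out. Never let the head run away or press it hard onto the shell, and leave the other things on the bench alone.

Things in the scene. Friction and masses are not known exactly. Their poses are not given: they have to be found in the camera images.
- press: Aluminium bench press, fixed. Origin at table height straight below the crank shaft, in the ratchet wheel's plane; z up, x from the robot's side to the far side (yaw within 0.3 rad of world x). Base plate x -100 to 100, y -200 to 20, 20 mm thick. Cheek and gear block at y -195 to -25 mm, up to 215 mm high. Ratchet wheel, pawl and ball weight move in the plane y = 0 (within 14 mm).
- crank_axis (a point): Point on the crank shaft's axis: x 0, y 85, z 135 mm of the press. The shaft runs along the press's y axis. The handle's middle goes round this point in the press's x-z plane at 85 mm radius. The crank arm moves at y = 16 to 28 mm of the press.
- handle: The round black crank handle: 24 mm diameter, 84 mm long (y = 35 to 119 mm of the press), lying along the press's y axis, free to spin on its spindle; goes round with the crank. Origin: on its centre line at y = 85 mm, near mid-length. At the start it stands 45 degrees from the top towards the robot's side (press -x).
- crank (a joint): Crank angle, rad; 0 at the start, on the pawl. Positive = paying out: handle goes over the top from -x to +x of the press, head goes down 25 mm per rad. The head's weight drives it positive with 4.5 to 7.5 N at the handle until the head lands; only the hand brakes it once the pawl is out. Over 1 rad/s is a runaway. Negative = winding up, free to -0.6; with the pawl in, it clicks every 0.45 rad.
- pawl (a joint): Pawl angle, rad: about 0 = tooth in the ratchet wheel, about 0.3 = fully out. While the head hangs on it, the tooth locks it in, even with the ball weight thrown over; with the weight thrown over it swings out by itself once the crank is wound up by about 0.05 to 0.1 rad. Do not force it.
- throwover (a joint): Angle of the ball weight's lever relative to the pawl, rad: 0 = leaning to the robot's side (-x of the press), holding the pawl in; 1.2 = leaning to the far side (+x), urging the pawl out; upright at 0.6. It is light to push (under 2 N at the ball) and falls over by itself past upright; do not lean on it at its stops.
- weight_ball (a point): Centre of the dark steel ball (28 mm diameter) at the top of the throw-over lever (8 mm rod, 75 mm from pivot to ball centre; pivot at x = 53, y = 0, z = 201 mm of the press). It swings in the press's x-z plane about an axis along y.
- head: Steel press head, about 1.7 to 2.4 kg: round 56 mm foot below a square 24 mm bar whose top starts 254 mm above the table. Origin at the centre of the foot's lower face, which starts 112 mm above the table, at x = 0, y = -115 mm of the press. On the shell it may load up to 60 N in all (its own weight is under 25 N).
- nest_seat (a point): Point on top of the press's base plate (x 0, y -115, z 20 mm of the press) below the head. A nest on a height screw stands on it and holds a white plastic connector shell, 46 x 30 mm with a 30 x 18 mm raised part on top. The screw's height differs each time: the top of the shell is anywhere from 73 to 87 mm above the table and has to be found by feel, 25 to 39 mm below the head.
- die: Bystander: spare die, aluminium block 34 x 34 x 14 mm with a steel stub, on the press's base plate. Origin: centre of underside.
- pot: Bystander: low card pot, 64 mm across, 42 mm high, on the table beside the press under the crank handle. Origin: centre of underside.
- tape: Bystander: tape roll, 110 mm across, 48 mm high. Origin: centre of underside.
- tub: Bystander: white bowl, 120 mm across, 55 mm high. Origin: centre of underside.
- bin: Bystander: blue bin 150 x 100 x 65 mm. Origin: centre of underside.
- driver: Bystander: screwdriver lying on the table.
- flask: Bystander: steel flask, 66 mm across, 170 mm high. Origin: centre of underside.

How it is judged:
By the outcome, as a careful person would: the job done as asked, in the order asked, and still so for the second after the job is handed in, with the robot touching nothing.
It also fails if it takes over 70 s, if anything falls off the work surface, if the arm or the gripper's body presses on something with over 40 N, if the wrist force passes 120 N, or if a joint passes its speed limit or range.

## Working session

There is one attempt and no reset: what is moved stays moved. The work goes in short steps, Python scripts to look and compute and a tool call to move; the robot and the scene stay as the last step left them, time stands still between calls to the robot, and variables do not carry over. Pictures are saved under pics/ and viewed, at most 10 in all, crops included, and the job is handed in when it is done.

Besides the shell and the picture viewer there is one more tool, called after ">>>" as a command line: name --pt "numbers of a row" for each row, then --argument value for the rest. move_arm: Moves the arm, as the interface text tells. Its arguments: {"type":"object","properties":{"steps":{"type":"array","items":{"type":"array","items":{"type":"number"}}},"fingers":{"type":"number"},"grip_force":{"type":"number"}},"required":["steps"]}

```bash
mkdir -p pics; ls; cat > h.py <<'E'
import numpy as np, cv2
from scipy.spatial.transform import Rotation as R
from plant import observe, read_camera, hand_in
def rot(q): return R.from_quat([q[1],q[2],q[3],q[0]]).as_matrix()
def cloud(c):
    z=c["z_map"]; v,u=np.mgrid[:z.shape[0],:z.shape[1]]
    P=np.stack([(u-c["cx"])/c["fx"]*z,(v-c["cy"])/c["fy"]*z,z],-1)
    W=P@rot(c["orientation"]).T+np.array(c["eye"]); W[z<=0]=np.nan
    return W
def project(c,p):
    q=(np.array(p)-np.array(c["eye"]))@rot(c["orientation"])
    return q[0]/q[2]*c["fx"]+c["cx"], q[1]/q[2]*c["fy"]+c["cy"]
E
python3 - <<'E'
from h import *
s=observe(); print({k:np.round(v,3).tolist() for k,v in s.items()})
ims=[]
for n in("side","top"):
    c=read_camera(n); print(n,np.round(c["eye"],3),np.round(rot(c["orientation"]),2).tolist(),c["fx"],c["cx"],c["cy"])
    cv2.imwrite(f"pics/{n}0.png",c["image"]); np.savez(f"{n}0.npz",**c)
E
```

```text
pics
{'t': 0.0, 'joint_pos': [-1.36, 0.707, -0.028, 1.485, 0.022, 0.951, -0.075], 'dq': [-0.0, -0.001, 0.001, 0.001, -0.001, 0.0, -0.001], 'joint_torque': [-0.0, -88.323, 1.235, -23.616, 0.017, 0.007, -0.0], 'tool_pos': [0.144, 0.556, 0.231], 'tool_rot': [-0.0, 0.126, 0.992, -0.001], 'contact_force': [-0.808, -0.518, 0.31], 'wrist_torque': [0.037, -0.032, 0.018], 'grip_force': 0.0, 'opening': 0.085}
side [ 0.003 -0.84   0.81 ] [[0.82, -0.32, 0.47], [-0.57, -0.44, 0.7], [-0.02, -0.84, -0.54]] 436.1186283738232 320.3043842031838 201.01772886992055
top [ 0.476 -0.037  1.668] [[0.02, -1.0, 0.06], [-1.0, -0.02, -0.02], [0.02, -0.06, -1.0]] 473.4579720039303 322.09276364464847 196.31043776095873
```

View pics/side0.png

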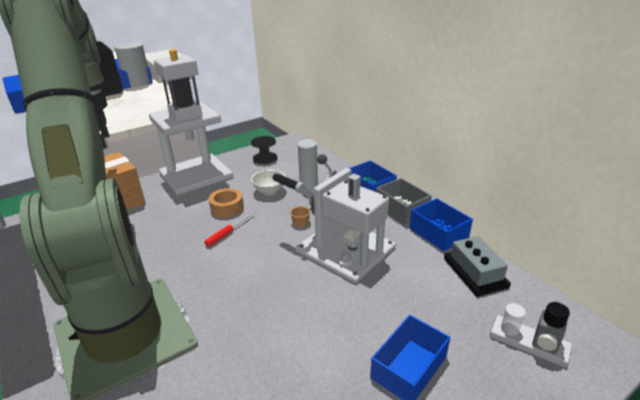

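View pics/top0.png

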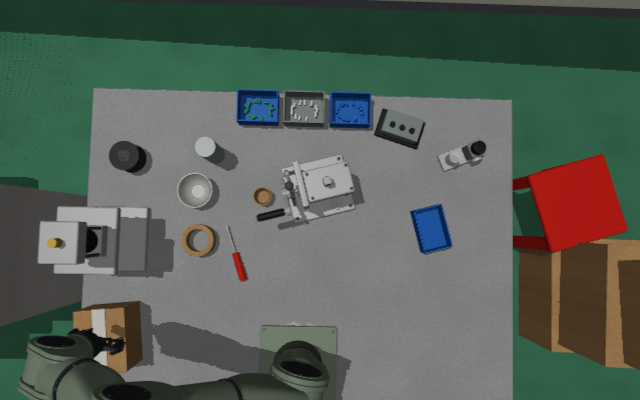

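The top view shows the press around (315,188), with the black handle at (257–285,214) and the ball near (289,186). The side view shows the handle at (285,180), the ball at (322,159) and the head bar at (354,185).

```bash
python3 - <<'E'
from h import *
t=dict(np.load("top0.npz")); W=cloud(t); im=t["image"].astype(int); hsv=cv2.cvtColor(t["image"],cv2.COLOR_BGR2HSV)
sub=np.zeros(W.shape[:2],bool); sub[140:235,235:370]=True
dark=sub&(im.max(-1)<75)&(W[...,2]>.12)
n,l,st,ce=cv2.connectedComponentsWithStats(dark.astype(np.uint8))
for i in range(1,n):
    if st[i,4]>12: p=W[l==i]; print(st[i],np.round(ce[i],1),np.round(np.nanmedian(p,0),3),np.round(p.min(0),3),np.round(p.max(0),3), im[l==i].mean(0))
# block top
m=sub&(abs(W[...,2]-.212)<.008); 
n,l,st,ce=cv2.connectedComponentsWithStats(m.astype(np.uint8)); i=1+st[1:,4].argmax()
p=W[l==i]; print("block",st[i],np.median(p[:,2])); r=cv2.minAreaRect((p[:,:2]*1000).astype(np.float32)); print(r)
m=sub&(W[...,2]>.24); n,l,st,ce=cv2.connectedComponentsWithStats(m.astype(np.uint8))
for i in range(1,n):
    if st[i,4]>8: print("hi",st[i],np.round(ce[i],1),np.round(W[l==i].mean(0),4))
for f in("side","top"):
    c=dict(np.load(f+"0.npz")); x,y=(270,130) if f=="side" else (235,140)
    cr=c["image"][y:y+150,x:x+140] if f=="side" else c["image"][y:y+100,x:x+135]
    k=cv2.resize(cr,(400,int(400*cr.shape[0]/cr.shape[1])),interpolation=cv2.INTER_CUBIC); k=cv2.copyMakeBorder(k,0,430-k.shape[0],0,0,0)
    a=k if f=="side" else np.hstack([a,k])
cv2.imwrite("pics/crop0.png",a)
E
```

```text
[285 181  11  25 111] [290.8 191.3] [0.583 0.028 0.263] [0.541 0.018 0.14 ] [0.609 0.046 0.283] [60.65765766 59.04504505 57.69369369]
[257 209  28  12 198] [270.4 214.7] [0.507 0.092 0.207] [0.49  0.05  0.193] [0.526 0.133 0.218] [33.63636364 32.35353535 32.34848485]
block [284 161  26  46 325] 0.21368561714780387
((600.5453491210938, 14.392662048339844), (145.21315002441406, 56.23836135864258), 18.51600456237793)
hi [323 176   9   9  68] [327.1 180.1] [ 0.6138 -0.0792  0.2527]
hi [285 180   9  11  73] [289.  185.4] [0.5937 0.0336 0.2697]
```

View pics/crop0.png

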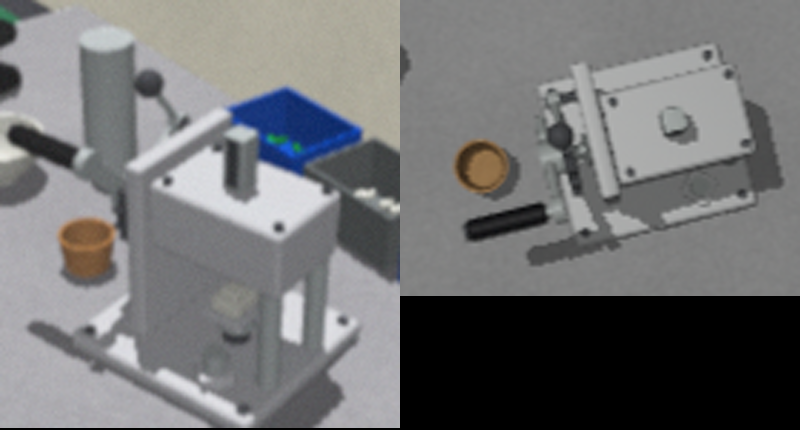

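The numbers agree: yaw is about 0.25 and the press origin about (0.585, 0.032). The crop shows the ball leaning to the near side. I'm raising the tool and going over.

>>> move_arm --pt "0 0 -0.05 0" --pt "0 0 -0.05 0" --pt "-0.05 -0.04 0 0" --pt "-0.05 -0.04 0 0" --pt "-0.05 -0.04 0 0" --pt "-0.05 -0.04 0 0" --pt "-0.05 -0.04 0 0" --pt "-0.05 -0.04 0 0" --pt "-0.05 -0.04 0 0" --pt "-0.05 -0.04 0 0" --pt "-0.05 -0.04 0 0" --pt "-0.03 -0.03 0 0" --fingers -1

```text
t: 1.6
tool_pos: [0.5038, 0.0675, 0.331]
tool_rot: [-0.0, 0.127, 0.992, -0.0]
contact_force: [-0.1, 1.0, -0.1]
opening: 0.0002
grip_force: 0.0
```

>>> move_arm --pt "0 0 0 0.178" --pt "0 0 0 0.178" --pt "0 0 0 0.178" --pt "0 0 0 0.178" --pt "0 0 0 0.178" --pt "0 0 0 0.178" --pt "0 0 0 0"

```text
t: 2.48
tool_pos: [0.5026, 0.0702, 0.3311]
tool_rot: [-0.0, 0.613, 0.79, -0.0]
contact_force: [-0.6, 0.0, -0.1]
opening: -0.0002
grip_force: 0.0
```

```bash
cat >> h.py <<'E'
YAW=0.25; O=np.array([0.5853,0.0322,0]); PR=R.from_euler("z",YAW).as_matrix()
def where():
    s=observe(); M=rot(s["tool_rot"]); p=(np.array(s["tool_pos"])-O)@PR
    print("t",round(s["t"],2),"press mm",np.round(p*1000,1),"F(press)",np.round(np.array(s["contact_force"])@PR,1),"open",round(s["opening"],4),"grip",round(s["grip_force"],1))
    return s,M,p
def go(p):  # press point -> tool delta
    s,M,q=where(); d=PR@(np.array(p)/1000-q)
    print("tooldelta mm",np.round(M.T@d*1000,1))
E
python3 - <<'E'
from h import *
s,M,p=where(); print("toolx",np.round(PR.T@M,3).tolist()); go([-50,0,300]); print(np.round(s["joint_pos"],2))
# refine yaw/origin from handle axis
t=dict(np.load("top0.npz")); W=cloud(t); im=t["image"]
m=np.zeros(W.shape[:2],bool); m[205:225,255:287]=True; m&=(im.max(-1)<75)&(W[...,2]>.15)
P=W[m][:,:2]; vx,vy,x0,y0=cv2.fitLine(P.astype(np.float32),cv2.DIST_HUBER,0,.001,.001).ravel(); print("yaw",np.arctan2(-vx*np.sign(vy),abs(vy)))
q=(np.c_[P,0*P[:,0]]-O)@PR; print("handle local",np.round(q.min(0)*1e3),np.round(q.max(0)*1e3),np.round(np.median(q,0)*1e3,1))
E
```

```text
t 2.48 press mm [-70.7  57.3 331.1] F(press) [-0.5  0.2 -0.1] open -0.0002 grip 0.0
toolx [[-0.001, 1.0, -0.001], [1.0, 0.001, -0.0], [-0.0, -0.001, -1.0]]
t 2.48 press mm [-70.7  57.3 331.1] F(press) [-0.5  0.2 -0.1] open -0.0002 grip 0.0
tooldelta mm [-57.3  20.7  31.1]
[-0.38  0.51  0.32  1.55 -0.17  1.11  0.23]
yaw 0.25623748
handle local [-72.  35.   0.] [-49. 120.   0.] [-61.4  76.7   0. ]
```

The tool axes now line up with the press: tool x = press y, tool y = press x.

>>> move_arm --pt "-0.029 0.006 0 0" --pt "-0.028 0.005 0 0" --pt "0 0 0.04 0" --pt "0 0 0.038 0" --pt "0 0 0 0"

```text
t: 3.1
tool_pos: [0.5266, 0.0175, 0.2519]
tool_rot: [-0.001, 0.612, 0.791, -0.001]
contact_force: [0.6, 0.0, 1.3]
opening: 0.0001
grip_force: 0.0
```

```bash
python3 - <<'E'
from h import *
where()
a=[]
for n,(x,y) in(("side",(270,110)),("top",(235,140))):
    c=read_camera(n); k=c["image"][y:y+100,x:x+130]; a.append(cv2.resize(k,(400,308),interpolation=cv2.INTER_CUBIC))
cv2.imwrite("pics/push0.png",np.hstack(a))
E
```

```text
t 3.1 press mm [-60.5   0.3 251.9] F(press) [ 0.6 -0.1  1.3] open 0.0001 grip 0.0
```

View pics/push0.png

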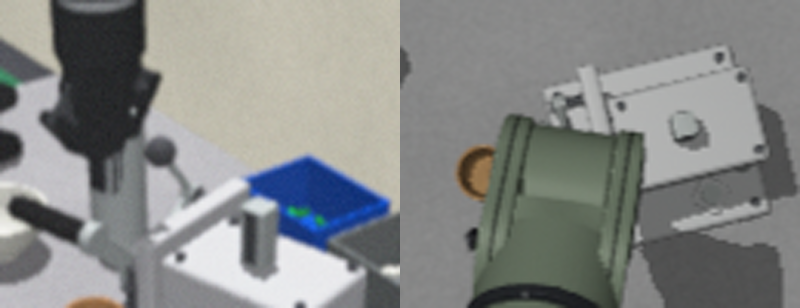

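The side crop shows the fingertips at (115,185) just on the near side of the ball at (160,152). Next is the push.

>>> move_arm --pt "0 0.015 0 0" --pt "0 0.012 0 0" --pt "0 0.01 0 0" --pt "0 0.01 0 0" --pt "0 0.01 0 0" --pt "0 0.01 0 0" --pt "0 0.01 0 0" --pt "0 0.01 0 0" --pt "0 0.008 0 0" --pt "0 0.005 0 0" --pt "0 0 0 0"

```text
t: 4.58
tool_pos: [0.6245, 0.0423, 0.2533]
tool_rot: [0.0, 0.613, 0.79, -0.0]
contact_force: [0.3, -0.2, 0.6]
opening: 0.0001
grip_force: 0.0
```

```bash
python3 - <<'E'
from h import *
where()
c=read_camera("side"); W=cloud(c); q=(W-O)@PR*1000
# dark pixels near y=0 plane
d=(c["image"].max(-1)<95)&(abs(q[...,1])<16)&(q[...,0]>-20)&(q[...,0]<130)&(q[...,2]>225)&(q[...,2]<300)
print(d.sum(),np.round(np.median(q[d],0)),q[d].min(0),q[d].max(0))
cv2.imwrite("pics/push1.png",cv2.resize(c["image"][100:220,250:410],(640,480),interpolation=cv2.INTER_CUBIC))
E
```

```text
t 4.58 press mm [4.050e+01 1.000e-01 2.533e+02] F(press) [ 0.3 -0.3  0.6] open 0.0001 grip 0.0
124 [ 41.  -8. 275.] [ 24.71721913 -15.16690458 259.8924522 ] [ 98.31106302   9.31436675 299.26778546]
```

View pics/push1.png

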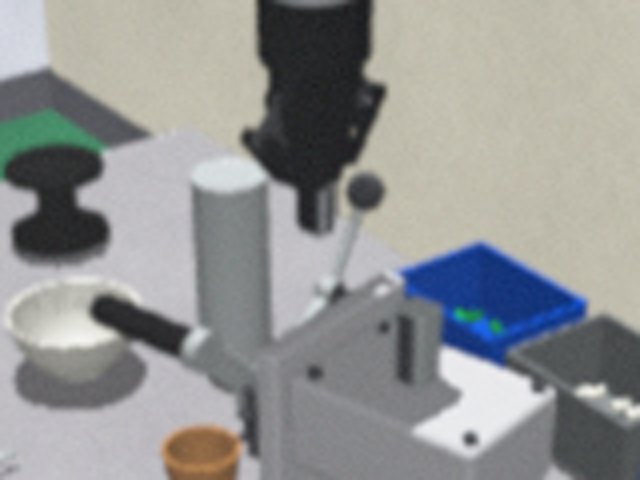

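The ball at (365,190) is now on the far side, clear of the finger, with no contact force. I'm moving up and over to the handle.

>>> move_arm --pt "0 -0.01 -0.04 0" --pt "0 -0.02 -0.03 0" --pt "0.03 -0.04 0 0" --pt "0.03 -0.03 0 0" --pt "0.028 0 0 0" --pt "0 0 0 0"

```text
t: 5.38
tool_pos: [0.5051, 0.1046, 0.3236]
tool_rot: [-0.0, 0.612, 0.791, 0.0]
contact_force: [0.4, -0.2, -1.1]
opening: -0.0004
grip_force: 0.0
```

>>> move_arm --pt "0 0 0 0" --pt "0 0 0 0" --pt "0 0 0 0" --pt "0 0 0 0" --fingers 1

```text
t: 5.88
tool_pos: [0.5058, 0.1026, 0.3233]
tool_rot: [0.0, 0.614, 0.79, -0.0]
contact_force: [-1.3, -0.0, -0.4]
opening: 0.0723
grip_force: 0.0
```

```bash
python3 - <<'E'
from h import *
go([-60,88,174])
c=read_camera("side"); W=cloud(c); q=(W-O)@PR*1000
d=(c["image"].max(-1)<95)&(abs(q[...,1])<20)&(q[...,0]>-20)&(q[...,0]<140)&(q[...,2]>225)&(q[...,2]<300)
print("ball",d.sum(),np.round(np.median(q[d],0)))
d=(c["image"].max(-1)<60)&(q[...,1]>30)&(q[...,1]<125)&(abs(q[...,0]+60)<30)&(q[...,2]>170)&(q[...,2]<225)
print("handle",d.sum(),np.round(np.median(q[d],0)),q[d].min(0),q[d].max(0))
E
```

```text
t 5.88 press mm [-59.6  87.9 323.3] F(press) [-1.3  0.3 -0.4] open 0.0723 grip 0.0
tooldelta mm [  0.2  -0.4 149.3]
ball 47 [ 87.  -9. 269.]
handle 138 [-67.  69. 205.] [-72.89410795  30.53654835 194.86256811] [-57.94981704 111.60132263 210.81652316]
```

>>> move_arm --pt "0 0 0.04 0" --pt "0 0 0.04 0" --pt "0 0 0.04 0" --pt "0 0 0.029 0" --pt "0 0 0 0"

```text
t: 6.55
tool_pos: [0.5051, 0.1026, 0.1732]
tool_rot: [-0.001, 0.614, 0.79, -0.001]
contact_force: [0.3, -0.1, 0.2]
opening: 0.0854
grip_force: 0.0
```

>>> move_arm --pt "0 0 0 0" --pt "0 0 0 0" --pt "0 0 0 0" --pt "0 0 0 0" --pt "0 0 0 0" --pt "0 0 0 0" --fingers -1 --grip_force 50

```text
t: 7.3
tool_pos: [0.5054, 0.1028, 0.1747]
tool_rot: [-0.0, 0.613, 0.79, -0.0]
contact_force: [-3.8, 0.9, 7.0]
opening: 0.0225
grip_force: 48.5
```

```bash
python3 - <<'E'
from h import *
where()
E
```

```text
t 7.3 press mm [-59.9  88.2 174.7] F(press) [-3.5  1.8  7. ] open 0.0225 grip 48.5
```

>>> move_arm --pt "0 -0.0015 0.0015 0" --pt "0 -0.0015 0.0016 0" --pt "0 -0.0015 0.0017 0" --pt "0 -0.0014 0.0017 0" --pt "0 -0.0014 0.0018 0" --pt "0 0 0 0" --pt "0 0 0 0"

```text
t: 8.18
tool_pos: [0.4984, 0.101, 0.1666]
tool_rot: [-0.0, 0.613, 0.79, -0.0]
contact_force: [-5.3, -1.0, 11.8]
opening: 0.0229
grip_force: 49.0
```

```bash
python3 - <<'E'
from h import *
where()
c=read_camera("side"); W=cloud(c); q=(W-O)@PR*1000
d=(c["image"].max(-1)<95)&(abs(q[...,1])<20)&(q[...,0]>20)&(q[...,0]<160)&(q[...,2]>225)&(q[...,2]<300)
print("ball",d.sum(),np.round(np.median(q[d],0)))
b=(abs(q[...,0])<15)&(abs(q[...,1]+115)<15)&(q[...,2]>230)&(q[...,2]<280)
print("bar top",np.percentile(q[b][:,2],[50,95]))
cv2.imwrite("pics/wind.png",cv2.resize(c["image"][100:220,250:410],(640,480),interpolation=cv2.INTER_CUBIC))
E
```

```text
t 8.18 press mm [-67.2  88.1 166.6] F(press) [-5.4  0.4 11.8] open 0.0229 grip 49.0
ball 41 [104.  -8. 252.]
bar top [248.57791477 257.83897282]
```

View pics/wind.png

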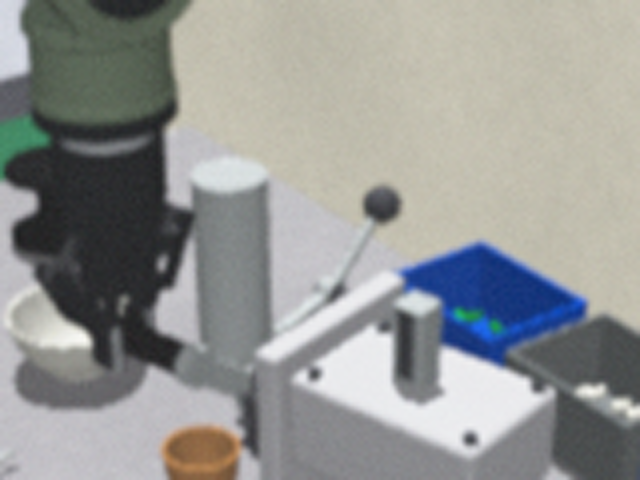

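The ball has dropped further to the far side, now at (382,203), a change of about 0.3 rad, so the pawl is out. The hand holds about 6 N of load. Next I'll get a row table for the arc and a rough shell height.

```bash
python3 - <<'E'
from h import *
c=read_camera("side"); W=cloud(c); q=(W-O)@PR*1000
m=(abs(q[...,0])<25)&(abs(q[...,1]+115)<18)&(q[...,2]>50)&(q[...,2]<118)
v,u=np.nonzero(m); print(m.sum())
z=q[m][:,2]; print(np.histogram(z,bins=np.arange(50,120,3)))
for a,b in((100,118),(60,95)):
    k=m&(q[...,2]>a)&(q[...,2]<b); print(a,b,np.round(np.percentile(q[k],[2,50,98],axis=0)),np.round(c["image"][k].mean(0)))
cv2.imwrite("pics/shell.png",cv2.resize(c["image"][190:270,310:400],(720,600)[:2],interpolation=cv2.INTER_CUBIC))
f=np.arange(.915,-1.0,-.035)
for i,(x,y) in enumerate(zip(-85*np.diff(np.sin(f)),-85*np.diff(np.cos(f)))): print(i,round(.785-f[i+1],3),f"{x:.1f} {y:.1f}",end=" | ")
E
```

```text
173
(array([ 1,  4,  7, 20, 14, 16, 13, 19, 31, 17, 26,  5,  0,  0,  0,  0,  0,
        0,  0,  0,  0,  0,  0]), array([ 50,  53,  56,  59,  62,  65,  68,  71,  74,  77,  80,  83,  86,
        89,  92,  95,  98, 101, 104, 107, 110, 113, 116, 119]))Traceback (most recent call last):
  File "<stdin>", line 7, in <module>
    return _quantile_unchecked(
        a, q, axis, out, overwrite_input, method, keepdims, weights)
    return _ureduce(a,
                    func=_quantile_ureduce_func,
    ...<5 lines>...
                    overwrite_input=overwrite_input,
                    method=method)
    r = func(a, **kwargs)
    result = _quantile(arr,
                       quantiles=q,
    ...<2 lines>...
                       out=out,
                       weights=wgt)
    slices_having_nans = np.isnan(arr[-1, ...])
                                  ~~~^^^^^^^^^
IndexError: index -1 is out of bounds for axis 0 with size 0
```

The shell top reads about 82 mm, so landing should come near crank 1.2.

```bash
python3 - <<'E'
import numpy as np
f=np.arange(.915,-.9,-.035)
for i,(x,y) in enumerate(zip(-85*np.diff(np.sin(f)),-85*np.diff(np.cos(f)))): print(i,round(.785-f[i+1],3),f"{x:.1f} {y:.1f}",end=" | ")
E
```

```text
0 -0.095 1.9 -2.3 | 1 -0.06 1.9 -2.3 | 2 -0.025 2.0 -2.2 | 3 0.01 2.1 -2.1 | 4 0.045 2.2 -2.0 | 5 0.08 2.2 -2.0 | 6 0.115 2.3 -1.9 | 7 0.15 2.4 -1.8 | 8 0.185 2.4 -1.7 | 9 0.22 2.5 -1.6 | 10 0.255 2.5 -1.5 | 11 0.29 2.6 -1.5 | 12 0.325 2.6 -1.4 | 13 0.36 2.7 -1.3 | 14 0.395 2.7 -1.2 | 15 0.43 2.8 -1.1 | 16 0.465 2.8 -1.0 | 17 0.5 2.8 -0.9 | 18 0.535 2.9 -0.8 | 19 0.57 2.9 -0.7 | 20 0.605 2.9 -0.6 | 21 0.64 2.9 -0.5 | 22 0.675 3.0 -0.4 | 23 0.71 3.0 -0.3 | 24 0.745 3.0 -0.2 | 25 0.78 3.0 -0.1 | 26 0.815 3.0 0.0 | 27 0.85 3.0 0.1 | 28 0.885 3.0 0.2 | 29 0.92 3.0 0.3 | 30 0.955 2.9 0.5 | 31 0.99 2.9 0.6 | 32 1.025 2.9 0.7 | 33 1.06 2.9 0.8 | 34 1.095 2.8 0.9 | 35 1.13 2.8 1.0 | 36 1.165 2.8 1.1 | 37 1.2 2.7 1.2 | 38 1.235 2.7 1.2 | 39 1.27 2.7 1.3 | 40 1.305 2.6 1.4 | 41 1.34 2.6 1.5 | 42 1.375 2.5 1.6 | 43 1.41 2.4 1.7 | 44 1.445 2.4 1.8 | 45 1.48 2.3 1.9 | 46 1.515 2.3 1.9 | 47 1.55 2.2 2.0 | 48 1.585 2.1 2.1 | 49 1.62 2.0 2.2 | 50 1.655 2.0 2.2 |
```

>>> move_arm --pt "0 0.0014 -0.0026 0" --pt "0 0.0015 -0.0027 0" --pt "0 0.0019 -0.0023 0" --pt "0 0.0019 -0.0023 0"

```text
t: 8.78
tool_pos: [0.5068, 0.1031, 0.1765]
tool_rot: [0.001, 0.613, 0.79, 0.001]
contact_force: [12.1, 3.0, -5.6]
opening: 0.0226
grip_force: 49.1
```

```bash
cat >> h.py <<'E'
def ck(off=(0.1,-20.2)):
    s,M,p=where(); p=p*1000; x=p[0]-off[0]; z=p[2]-off[1]-135
    ph=np.arctan2(-x,z); F=np.array(s["contact_force"])@PR
    print(f"crank {.785-ph:.3f} r {np.hypot(x,z):.1f} tang {F[0]*np.cos(ph)+F[2]*np.sin(ph):.1f} rad {-F[0]*np.sin(ph)+F[2]*np.cos(ph):.1f} lat {F[1]:.1f}")
E
python3 -c "
from h import *
ck()"
```

```text
t 8.78 press mm [-58.5  88.1 176.5] F(press) [12.5 -0.1 -5.6] open 0.0226 grip 49.1
crank 0.025 r 85.1 tang 5.2 rad -12.7 lat -0.1
```

>>> move_arm --pt "0 0.0024 -0.0018 0" --pt "0 0.0024 -0.0018 0" --pt "0 0.0023 -0.0019 0" --pt "0 0.0024 -0.0018 0" --pt "0 0.0024 -0.0017 0" --pt "0 0.0025 -0.0016 0" --pt "0 0.0025 -0.0015 0" --pt "0 0.0026 -0.0015 0" --pt "0 0.0026 -0.0014 0" --pt "0 0.0027 -0.0013 0" --pt "0 0.0027 -0.0012 0"

```text
t: 10.15
tool_pos: [0.5329, 0.1101, 0.1933]
tool_rot: [0.001, 0.613, 0.79, 0.001]
contact_force: [11.7, 4.1, -14.3]
opening: 0.023
grip_force: 49.5
```

```bash
python3 -c "
from h import *
ck()"
```

```text
t 10.15 press mm [-31.5  88.4 193.3] F(press) [ 12.3   1.1 -14.3] open 0.023 grip 49.5
crank 0.402 r 84.6 tang 6.1 rad -17.9 lat 1.1
```

>>> move_arm --pt "0 0.0029 -0.0008 0" --pt "0 0.0029 -0.0007 0" --pt "0 0.0029 -0.0006 0" --pt "0 0.0029 -0.0007 0" --pt "0 0.0029 -0.0007 0" --pt "0 0.0029 -0.0006 0" --pt "0 0.0029 -0.0005 0" --pt "0 0.003 -0.0004 0" --pt "0 0.003 -0.0003 0"

```text
t: 11.28
tool_pos: [0.5577, 0.1169, 0.1985]
tool_rot: [0.0, 0.613, 0.79, 0.001]
contact_force: [5.7, 5.0, -7.5]
opening: 0.0225
grip_force: 50.1
```

```bash
python3 -c "
from h import *
ck()"
```

```text
t 11.28 press mm [ -5.8  88.9 198.5] F(press) [ 6.8  3.4 -7.5] open 0.0225 grip 50.1
crank 0.715 r 83.9 tang 6.2 rad -7.9 lat 3.4
```

>>> move_arm --pt "-0.0003 0.003 0.0 0" --pt "0 0.003 0.0 0" --pt "0 0.003 0.0001 0" --pt "0 0.003 0.0001 0" --pt "0 0.003 0.0002 0" --pt "0 0.003 0.0003 0" --pt "0 0 0 0"

```text
t: 12.15
tool_pos: [0.5749, 0.1215, 0.1977]
tool_rot: [-0.0, 0.613, 0.79, 0.001]
contact_force: [3.6, 7.3, -8.1]
opening: 0.0229
grip_force: 50.1
```

```bash
python3 - <<'E'
from h import *
ck((0.1,-21.3))
c=read_camera("side"); W=cloud(c); q=(W-O)@PR*1000
b=(abs(q[...,0])<15)&(abs(q[...,1]+115)<15)&(q[...,2]>217)&(q[...,2]<280)
print("bar top",np.percentile(q[b][:,2],[50,90,95,99]))
cv2.imwrite("pics/shell.png",cv2.resize(c["image"][195:265,320:390],(600,600),interpolation=cv2.INTER_CUBIC))
for z in (112,88,80,73): print(z,[round(float(x),1) for x in project(c,O+PR@np.array([0,-.115,z/1000]))])
E
```

```text
t 12.15 press mm [ 12.   89.1 197.7] F(press) [ 5.3  6.1 -8.1] open 0.0229 grip 50.1
crank 0.926 r 84.8 tang 6.4 rad -7.3 lat 6.1
bar top [229.09938515 231.91848537 232.36472396 232.90399227]
112 [351.7, 221.6]
88 [351.6, 228.7]
80 [351.5, 231.0]
73 [351.5, 233.0]
```

View pics/shell.png

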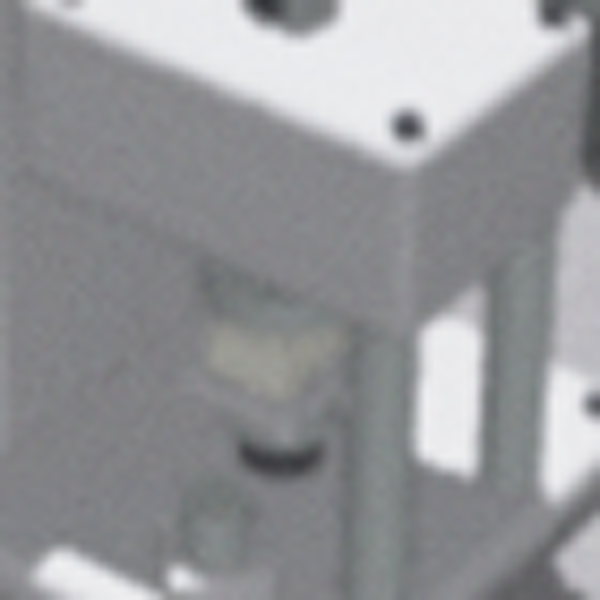

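The head has dropped 23 mm as computed, with the foot near z = 89 and the shell just below it at (275,345). I'm creeping from here.

>>> move_arm --pt "0.0003 0.0017 0.0004 0" --pt "0 0.0017 0.0004 0" --pt "0 0.0017 0.0005 0" --pt "0 0 0 0"

```text
t: 12.7
tool_pos: [0.58, 0.1229, 0.1966]
tool_rot: [-0.0, 0.613, 0.79, 0.001]
contact_force: [4.1, 6.3, -4.9]
opening: 0.0223
grip_force: 50.2
```

```bash
python3 -c "
from h import *
ck((0.1,-21.3))"
```

```text
t 12.7 press mm [ 17.3  89.2 196.6] F(press) [ 5.6  5.1 -4.9] open 0.0223 grip 50.2
crank 0.989 r 84.7 tang 6.4 rad -3.7 lat 5.1
```

Tangential load is steady at 6.4 N. I'll go on in 1 mm steps, watching for it to drop.

>>> move_arm --pt "0 0.0006 0.0001 0" --pt "0 0.0006 0.0002 0" --pt "0 0 0 0"

```text
t: 13.08
tool_pos: [0.5811, 0.1232, 0.1963]
tool_rot: [-0.0, 0.613, 0.79, 0.001]
contact_force: [3.5, 6.4, -4.5]
opening: 0.0228
grip_force: 50.2
```

```bash
python3 -c "
from h import *
ck((0.1,-21.3))"
```

```text
t 13.07 press mm [ 18.4  89.2 196.3] F(press) [ 4.9  5.3 -4.5] open 0.0228 grip 50.2
crank 1.003 r 84.6 tang 5.8 rad -3.4 lat 5.3
```

>>> move_arm --pt "0 0.0007 0.0002 0" --pt "0 0.0007 0.0002 0" --pt "0 0 0 0"

```text
t: 13.45
tool_pos: [0.5824, 0.1236, 0.196]
tool_rot: [-0.0, 0.613, 0.79, 0.001]
contact_force: [3.8, 6.9, -4.2]
opening: 0.0226
grip_force: 50.3
```

```bash
python3 -c "
from h import *
ck((0.1,-21.3))"
```

```text
t 13.45 press mm [ 19.8  89.3 196. ] F(press) [ 5.3  5.8 -4.2] open 0.0226 grip 50.3
crank 1.021 r 84.6 tang 6.2 rad -2.8 lat 5.8
```

>>> move_arm --pt "0 0.0007 0.0002 0" --pt "0 0.0007 0.0002 0" --pt "0 0 0 0"

```text
t: 13.82
tool_pos: [0.5838, 0.124, 0.1956]
tool_rot: [-0.0, 0.613, 0.79, 0.001]
contact_force: [3.6, 6.5, -4.2]
opening: 0.0228
grip_force: 50.3
```

```bash
python3 -c "
from h import *
ck((0.1,-21.3))"
```

```text
t 13.82 press mm [ 21.3  89.3 195.6] F(press) [ 5.2  5.4 -4.2] open 0.0228 grip 50.3
crank 1.038 r 84.6 tang 6.0 rad -2.7 lat 5.4
```

>>> move_arm --pt "0 0.0007 0.0002 0" --pt "0 0.0007 0.0002 0" --pt "0 0 0 0"

```text
t: 14.2
tool_pos: [0.5852, 0.1244, 0.1952]
tool_rot: [-0.0, 0.613, 0.79, 0.001]
contact_force: [4.5, 6.8, -4.1]
opening: 0.0224
grip_force: 50.3
```

>>> move_arm --pt "0 0.0007 0.0002 0" --pt "0 0.0007 0.0002 0" --pt "0 0 0 0"

```text
t: 14.58
tool_pos: [0.5865, 0.1247, 0.1948]
tool_rot: [-0.0, 0.613, 0.79, 0.001]
contact_force: [3.1, 6.8, -3.6]
opening: 0.0227
grip_force: 50.3
```

>>> move_arm --pt "0 0.0007 0.0002 0" --pt "0 0.0007 0.0003 0" --pt "0 0 0 0"

```text
t: 14.95
tool_pos: [0.5879, 0.1251, 0.1943]
tool_rot: [-0.0, 0.613, 0.79, 0.001]
contact_force: [4.1, 7.2, -2.4]
opening: 0.022
grip_force: 50.3
```

>>> move_arm --pt "0 0.0006 0.0002 0" --pt "0 0.0006 0.0002 0" --pt "0 0 0 0"

```text
t: 15.32
tool_pos: [0.589, 0.1254, 0.1939]
tool_rot: [-0.0, 0.613, 0.79, 0.001]
contact_force: [5.1, 6.1, -3.0]
opening: 0.0228
grip_force: 50.3
```

```bash
python3 -c "
from h import *
ck((0.1,-21.3))"
```

```text
t 15.32 press mm [ 26.7  89.4 193.9] F(press) [ 6.5  4.7 -3. ] open 0.0228 grip 50.3
crank 1.105 r 84.5 tang 7.1 rad -0.8 lat 4.7
```

>>> move_arm --pt "0 0.0005 0.0001 0" --pt "0 0.0005 0.0002 0" --pt "0 0 0 0"

```text
t: 15.7
tool_pos: [0.59, 0.1257, 0.1936]
tool_rot: [-0.0, 0.613, 0.79, 0.001]
contact_force: [3.6, 7.3, -4.8]
opening: 0.0223
grip_force: 50.3
```

>>> move_arm --pt "0 0.0005 0.0002 0" --pt "0 0.0005 0.0002 0" --pt "0 0 0 0"

```text
t: 16.08
tool_pos: [0.591, 0.1259, 0.1932]
tool_rot: [-0.0, 0.613, 0.79, 0.001]
contact_force: [4.7, 6.8, -3.5]
opening: 0.0227
grip_force: 50.3
```

>>> move_arm --pt "0 0.0005 0.0002 0" --pt "0 0.0005 0.0002 0" --pt "0 0 0 0"

```text
t: 16.45
tool_pos: [0.5919, 0.1262, 0.1928]
tool_rot: [-0.0, 0.613, 0.79, 0.001]
contact_force: [3.7, 8.1, -4.0]
opening: 0.0224
grip_force: 50.3
```

>>> move_arm --pt "0 0.0005 0.0002 0" --pt "0 0.0005 0.0002 0" --pt "0 0 0 0"

```text
t: 16.82
tool_pos: [0.5929, 0.1264, 0.1924]
tool_rot: [-0.0, 0.613, 0.79, 0.001]
contact_force: [4.7, 7.6, -4.2]
opening: 0.0226
grip_force: 50.3
```

>>> move_arm --pt "0 0.0005 0.0002 0" --pt "0 0.0005 0.0002 0" --pt "0 0 0 0"

```text
t: 17.2
tool_pos: [0.5938, 0.1267, 0.192]
tool_rot: [-0.0, 0.613, 0.79, 0.001]
contact_force: [3.1, 8.2, -3.8]
opening: 0.0227
grip_force: 50.3
```

```bash
python3 -c "
from h import *
ck((0.1,-21.3))"
```

```text
t 17.2 press mm [ 31.7  89.4 192. ] F(press) [ 5.   7.1 -3.8] open 0.0227 grip 50.3
crank 1.168 r 84.4 tang 6.1 rad -1.7 lat 7.1
```

>>> move_arm --pt "0.0003 0.0006 0.0002 0" --pt "0 0.0006 0.0002 0" --pt "0 0 0 0"

```text
t: 17.58
tool_pos: [0.5949, 0.127, 0.1915]
tool_rot: [-0.0, 0.613, 0.79, 0.001]
contact_force: [4.0, 5.7, -4.7]
opening: 0.0224
grip_force: 50.3
```

>>> move_arm --pt "0 0.0006 0.0002 0" --pt "0 0.0006 0.0003 0" --pt "0 0 0 0"

```text
t: 17.95
tool_pos: [0.5959, 0.1273, 0.1911]
tool_rot: [-0.0, 0.613, 0.79, 0.001]
contact_force: [2.3, 5.9, -3.2]
opening: 0.0228
grip_force: 50.5
```

>>> move_arm --pt "0 0.0005 0.0002 0" --pt "0 0 0 0"

```text
t: 18.2
tool_pos: [0.596, 0.1273, 0.1909]
tool_rot: [-0.001, 0.613, 0.79, 0.0]
contact_force: [-1.2, 5.8, 0.6]
opening: 0.0226
grip_force: 50.8
```

```bash
python3 -c "
from h import *
ck((0.1,-21.3))"
```

```text
t 18.2 press mm [ 33.9  89.5 190.9] F(press) [0.2 6.  0.6] open 0.0226 grip 50.8
crank 1.198 r 84.3 tang -0.0 rad 0.7 lat 6.0
```

The tangential load fell from 6 N to 0 with no further motion at crank 1.20. The head is resting on the shell, so I'm releasing.

>>> move_arm --pt "0 0 0 0" --pt "0 0 0 0" --pt "0 0 0 0" --pt "0 0 0 0" --pt "0 0 0 0" --fingers 0.6

```text
t: 18.82
tool_pos: [0.5963, 0.1262, 0.1909]
tool_rot: [0.0, 0.613, 0.79, -0.0]
contact_force: [-0.1, 0.2, -0.1]
opening: 0.0685
grip_force: 0.0
```

>>> move_arm --pt "0 0 -0.02 0" --pt "0 0 -0.04 0" --pt "0 0 -0.05 0" --pt "0.04 -0.03 -0.03 0" --pt "0.05 -0.03 0 0" --pt "0.05 -0.03 0 0" --pt "0 0 0 0" --pt "0 0 0 0"

```text
t: 19.82
tool_pos: [0.4748, 0.2393, 0.3311]
tool_rot: [0.0, 0.614, 0.79, 0.0]
contact_force: [-0.7, -0.5, 0.2]
opening: 0.0686
grip_force: 0.0
```

```bash
python3 - <<'E'
from h import *
where()
c=read_camera("side"); W=cloud(c); q=(W-O)@PR*1000
b=(abs(q[...,0])<15)&(abs(q[...,1]+115)<15)&(q[...,2]>217)&(q[...,2]<280)
print("bar top",np.percentile(q[b][:,2],[50,95]))
d=(c["image"].max(-1)<60)&(q[...,1]>30)&(q[...,1]<125)&(abs(q[...,0])<90)&(q[...,2]>100)&(q[...,2]<235)
print("handle",d.sum(),np.round(np.median(q[d],0)))
d=(c["image"].max(-1)<95)&(abs(q[...,1])<20)&(q[...,0]>20)&(q[...,0]<160)&(q[...,2]>225)&(q[...,2]<300)
print("ball",d.sum(),np.round(np.median(q[d],0)))
cv2.imwrite("pics/end.png",cv2.resize(c["image"][90:290,210:410],(600,600),interpolation=cv2.INTER_CUBIC))
E
```

```text
t 19.82 press mm [-55.8 228.  331.1] F(press) [-0.8 -0.3  0.2] open 0.0686 grip 0.0
bar top [223.64155063 226.27802909]
handle 142 [ 26.  71. 220.]
ball 45 [105.  -9. 252.]
```

View pics/end.png

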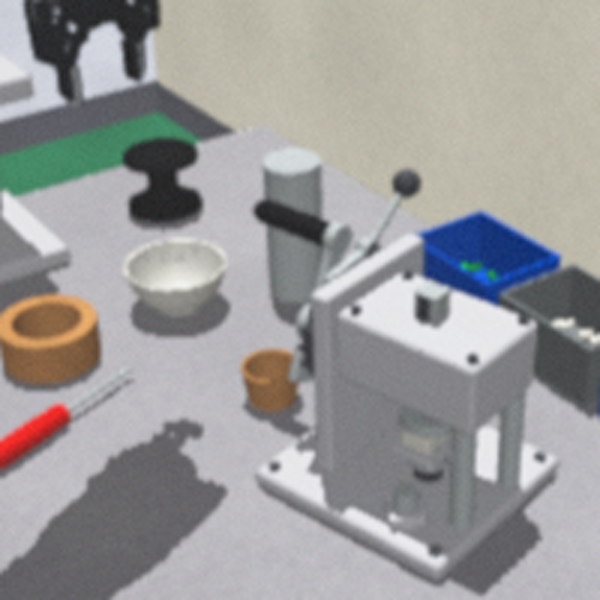

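The view shows the head on the shell, the handle where I left it, the pawl out with the ball at (405,182), and the bystanders undisturbed.

```bash
python3 -c "
from plant import hand_in
print(hand_in())"
```

```text
the job is handed in; nothing more can be done
None
```

The job is handed in: I threw the ball weight over, eased the pawl out and let the head down by hand until it rested on the shell at crank 1.20 rad, then let go with the pawl still out and the other things on the bench untouched.

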